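# Put mosaic sample boxes away by height

## Task

Put the two loose boxes on the bench, the tall carton and the yellow-lidded tub, away in the little rack beside the stock, sorted by height so that each stands upright on the tier whose headroom it fits most closely. Slide each in end first, all the way, until it has dropped over the front lip and stands flat on its deck between the lip and the rear stop. Do not tip a box or force it against the rack, and leave the stock in the rack and the other things on the bench as they are.

Things in the scene. Friction and masses are not known exactly. Their poses are not given: they have to be found in the camera images.
- rack: Fixed bench-top rack, about 230 deep x 306 wide x 324 mm high: blue uprights at the sides (outside y = +-125 mm), three grey decks and a top, green beams; front and back open. +x from its open front to its back, y along its width, z up. Origin: on the bench under the bottom deck's centre. The front is raked: the four decks step back by 250 mm per m of height.
- tier_bottom (a point): Centre of the bottom deck's surface, 36 mm above the bench; axes as the rack's. Deck: 133 (x) by 250 mm (y). Front: a lip 6 mm high (x = -66.5 to -62.5 mm); back: a stop 20 mm high (x = 62.5 to 66.5 mm), 125 mm between them. Clear height to the deck above: 108 mm; that deck's front edge is at x = -37 mm. A stock box stands somewhere along it.
- tier_middle (a point): Centre of the middle deck's surface, 154 mm above the bench, 29.5 mm further back than the bottom one. Deck, lip, stop, stock as on the bottom tier. Clear height to the deck above: 84 mm; that deck's front edge is at x = -43 mm from here.
- tier_top (a point): Centre of the upper deck's surface, 248 mm above the bench, 53 mm further back than the bottom one. Deck, lip, stop, stock as on the bottom tier. Clear height to the rack's top board (10 mm thick): 62 mm; its front edge is at x = -48.5 mm from here.
- tall_carton_center (a point): Tall cardboard carton with an orange patch on its end labels, closed, rigid: 120 (own x) x 62 (own y) x 90 mm high, 0.2 to 0.5 kg, standing on the bench. Point: its centre (half-way up); z up. Either end may face front.
- mid_tub_center (a point): Pale grey plastic tub with a yellow lid, closed, rigid: 120 (own x) x 62 (own y) x 66 mm high, 0.2 to 0.4 kg, standing on the bench. Point: its centre (half-way up); z up. Either end may face front.
- stock_tall_center (a point): Stock, a loose cardboard carton already on the rack's bottom tier, anywhere along its width, 120 (own x) x 60 x 92 mm high. Point: its centre. To be left where it is.
- stock_mid_center (a point): Stock, a loose pale tub with a white lid already on the rack's middle tier, anywhere along its width, 120 (own x) x 60 x 64 mm high. Point: its centre. To be left where it is.
- stock_low_center (a point): Stock, a loose cardboard carton already on the rack's top tier, anywhere along its width, 120 (own x) x 60 x 46 mm high. Point: its centre. To be left where it is.
- scissors: Scissors with blue handles lying on the bench, about 185 x 80 x 12 mm, blades to +x. Origin: under the pivot. Leave alone.
- utility_knife: Orange utility knife lying on the bench, about 180 x 26 x 22 mm along its own x. Origin: centre of its underside. Leave alone.
- mosaic_sheet: Piece of orange mosaic sheet, 113 x 68 x 7 mm, flat on the bench. Origin: centre of its underside. Leave alone.
- bead_jar: Round jar with a white lid, 73 mm across, 94 mm high. Origin: centre of its underside. Leave alone.
- tape_roll: Roll of brown packing tape lying flat, 100 mm across, 48 mm high. Origin: centre of its underside. Leave alone.

How it is judged:
At the end, for the whole second after the job is handed in: The boxes stand still and released, tall carton on the bottom tier, tub on the middle one, between the uprights: centre at half its height above the deck within 5 mm, tilt under 0.03 rad, centre -6 to +7 mm from the mid-depth between lip and stop (x of tall_carton_center in the frame of tier_bottom between -0.006 and 0.007 m and y of tall_carton_center in the frame of tier_bottom between -0.125 and 0.125 m and z of tall_carton_center in the frame of tier_bottom between 0.04 and 0.05 m and angle between each of tall_carton_center, mid_tub_center's own z axis and vertical below 0.03 rad and linear speed of each of tall_carton, mid_tub below 0.01 m/s and x of mid_tub_center in the frame of tier_middle between -0.006 and 0.007 m and y of mid_tub_center in the frame of tier_middle between -0.125 and 0.125 m and z of mid_tub_center in the frame of tier_middle between 0.028 and 0.038 m); the robot touches nothing.
It fails at once if one of the two boxes is tipped over or held more than about 35 degrees off upright (angle between any of tall_carton_center, mid_tub_center's own z axis and vertical above 0.6 rad).
It fails at once if a box is forced against the rack, with more than 60 N (contact force between any of tall_carton, mid_tub and rack above 60 N).
It fails at once if stock already in the rack is shifted by more than 15 mm (distance of any of stock_tall_center, stock_mid_center, stock_low_center from where it was at the start of the episode above 0.015 m).
It fails at once if something else on the bench is moved by more than 25 mm (distance of any of scissors, utility_knife, mosaic_sheet, bead_jar, tape_roll from where it was at the start of the episode above 0.025 m).
It also fails if it takes over 61 s, if anything falls off the work surface, if the arm or the gripper's body presses on something with over 40 N, if the wrist force passes 120 N, or if a joint passes its speed limit or range.

## Robot

A 6-joint arm with a two-finger parallel gripper is mounted at the origin on the work surface. World frame = base frame: x ahead of the robot, y to its left, z up, the work surface at z = 0. Lengths are in m, angles in rad, forces in N, time in s.
With the tool pointing down it reaches from about 0.275 to 1 m from the base axis. Payload 8.4 kg.
Tool frame: the origin (TCP) lies on the centre line of the jaws, within the pads' length; the fingertips stand 17 mm ahead of it and the grasp point (between the pads) lies 2 mm behind it (bot.tcp_to_tips is the y of the fingertips in the tool frame, in m); y points along the fingers, z is the direction in which the jaws open and shut, and the axes are right-handed (so a half turn about y gives the same grasp; the last joint's range is limited). The gripper opens to 85 mm and grips with 20 to 120 N. Pads are 22 mm wide; open, the fingers measure 114 mm over their backs; the gripper's body (76 mm by 85 mm) begins 54 mm behind the grasp point. The pads swing forward as they close: fully open they stand 13 mm farther back than shut.
Start: joints at [1.242, 0.353, 1.633, -0, 1.155, -0.002], TCP at [0.201, 0.592, 0.248] pointing down, gripper open.
Joint ranges: [-2.63, 2.63], [-0.92, 2.1], [0.06, 2.66], [-1.3, 4.44], [0, 2.69], [-3.02, 3.02]. Speed limits (rad/s): [2.22, 2.22, 2.79, 3.14, 3.14, 3.14].

## Interface

Orientations are given as a unit quaternion [x, y, z, w].
In Python, from workcell import bot, hand, kinematics, get_obs, vision, hand_in gives the robot as it stands. The module is installed in compiled form; this text tells all that it offers. Calls block until the motion is done:
- bot.reach(position, orientation): joint-space move of the TCP to a pose.
- bot.servo_line(position, ori=None, velocity=0.15): straight line of the TCP; ori=None keeps the orientation; velocity is the mean speed in m/s.
- bot.goto_joints(angles): joint-space move.
- hand.move_gripper(opening, strength=None): finger opening in m; strength is the grip in N (None keeps the last); returns when the fingers have stopped.
- bot.dwell(seconds).
- kinematics.solve_ik(position, orientation): joint angles nearest the present ones, or None.
- get_obs(): the state.
- vision.read_camera(name): name is "scene" or "top" or "wrist"; returns a dict with "frame" (420x560x3 uint8, red, green, blue), "intrinsics" (3x3 intrinsics, pixels), "view" (4x4, takes a point from world to camera coordinates). Camera axes: x right, y down, z forward; pixel columns grow to the right and rows downward; lengths in m; the calibration is good to about 2 mm. The wrist camera is an equidistant fisheye: a pixel r from the principal point sees the ray r / f radians off the axis. A picture is of the moment at which its call begins. There is no depth.
A pose or a line that the arm cannot do raises bot.IKError and nothing moves.
- hand_in(): hands the job in, once; it reports no verdict.
The state is a dict: "time_s": time; "joint_pos": joint angles; "joint_vel": joint speeds; "joint_efforts": joint torques, N m; "position": TCP position; "orientation": TCP orientation; "wrist_force": force on the tool from outside, world axes, zero at the start; "ft_torque": the same for the moment, N m; "gripper_width": finger opening in m.
Only numpy, scipy, OpenCV 4.12 (cv2) and the standard library are available. Lean on these libraries where they do the work, as an engineer would, in place of code of your own. Each camera call takes 0.05 s, during which the arm holds its last target.

## Working session

There is one attempt and no reset: what is moved stays moved. The work goes in short steps, each a Python script; the robot and the scene stay as the last script left them, time stands still between calls to the robot, and variables do not carry over. Pictures are saved under pics/ and viewed, and the job is handed in when it is done.

```bash
mkdir -p pics; python3 - <<'E'
from workcell import bot, hand, kinematics, get_obs, vision
import cv2, numpy as np
print(get_obs(), bot.tcp_to_tips)
for n in ["scene","top","wrist"]:
    r=vision.read_camera(n); cv2.imwrite(f"pics/{n}0.png",r["frame"][:,:,::-1])
    print(n,r["intrinsics"].tolist(),np.round(r["view"],4).tolist())
E
```

```text
{'time_s': 0.0, 'joint_pos': array([ 1.24160780e+00,  3.53648429e-01,  1.63413154e+00,  1.69069023e-05,
        1.15520546e+00, -2.39916286e-03]), 'joint_vel': array([-0.00222787, -0.00106872,  0.00206664,  0.00080907,  0.00127609,
        0.00019374]), 'joint_efforts': array([-2.07309895e-03, -6.05248618e+01, -3.42054141e+01, -1.86331836e-04,
        9.48088156e-03,  3.31952833e-05]), 'position': array([0.20047582, 0.59149691, 0.2475626 ]), 'orientation': array([ 0.69817286, -0.11511309,  0.11493977, -0.69720333]), 'wrist_force': array([0.91744089, 0.17565962, 1.12052211]), 'ft_torque': array([ 0.05846858, -0.04743175, -0.00617759]), 'gripper_width': 0.08519535428073176} 0.017
scene [[462.2035422006115, 0.0, 275.26061175307416], [0.0, 462.2035422006115, 217.85050700092424], [0.0, 0.0, 1.0]] [[0.9567, -0.2909, -0.0014, -0.5007], [-0.2199, -0.7199, -0.6583, 0.2625], [0.1905, 0.6301, -0.7528, 1.17], [0.0, 0.0, 0.0, 1.0]]
top [[445.3368836805673, 0.0, 285.7366410929913], [0.0, 445.3368836805673, 217.849055887879], [0.0, 0.0, 1.0]] [[-0.0007, -0.9999, -0.0173, 0.0521], [-0.9997, 0.0012, -0.0256, 0.5264], [0.0256, 0.0172, -0.9995, 1.33], [0.0, 0.0, 0.0, 1.0]]
wrist [[325.19226210127806, 0.0, 279.38093019533363], [0.0, 325.19226210127806, 209.967835176301], [0.0, 0.0, 1.0]] [[0.321, 0.9471, -0.0023, -0.6243], [0.914, -0.3092, 0.2626, -0.0353], [0.248, -0.0864, -0.9649, 0.379], [0.0, 0.0, 0.0, 1.0]]
```

View pics/scene0.png

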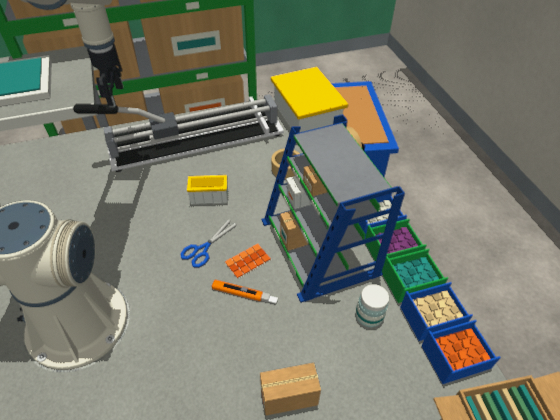

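View pics/top0.png

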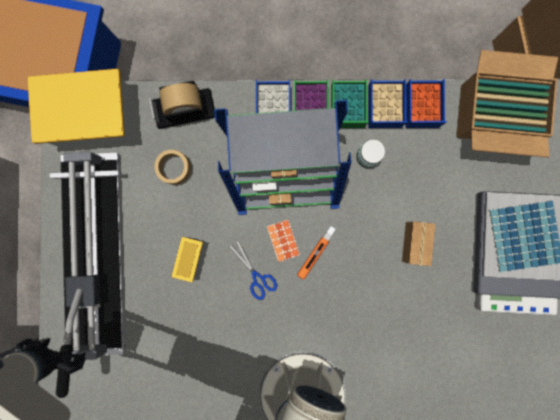

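View pics/wrist0.png

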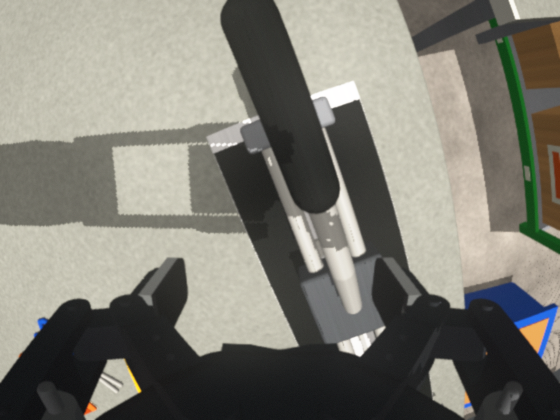

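The top view shows the tub at about (187,260), the carton at about (421,243), and the rack from (220,100) to (345,215) with its front facing the robot. The stock boxes sit near (280,198), (264,187) and (284,174). I'll enlarge these areas next.

```bash
python3 - <<'E'
import cv2
t=cv2.imread("pics/top0.png"); s=cv2.imread("pics/scene0.png")
def c(im,x0,y0,w,h,k,n): cv2.imwrite(f"pics/{n}.png",cv2.resize(im[y0:y0+h,x0:x0+w],None,fx=k,fy=k,interpolation=cv2.INTER_CUBIC))
c(t,205,90,155,130,5,"t_rack"); 
a=cv2.resize(t[225:295,150:220],None,fx=5.5,fy=5.5,interpolation=cv2.INTER_CUBIC)
b=cv2.resize(t[210:280,385:455],None,fx=5.5,fy=5.5,interpolation=cv2.INTER_CUBIC)
cv2.imwrite("pics/t_boxes.png",cv2.hconcat([a,b]))
c(s,250,110,160,200,3,"s_rack")
E
```

```text
(no output)
```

View pics/t_rack.png

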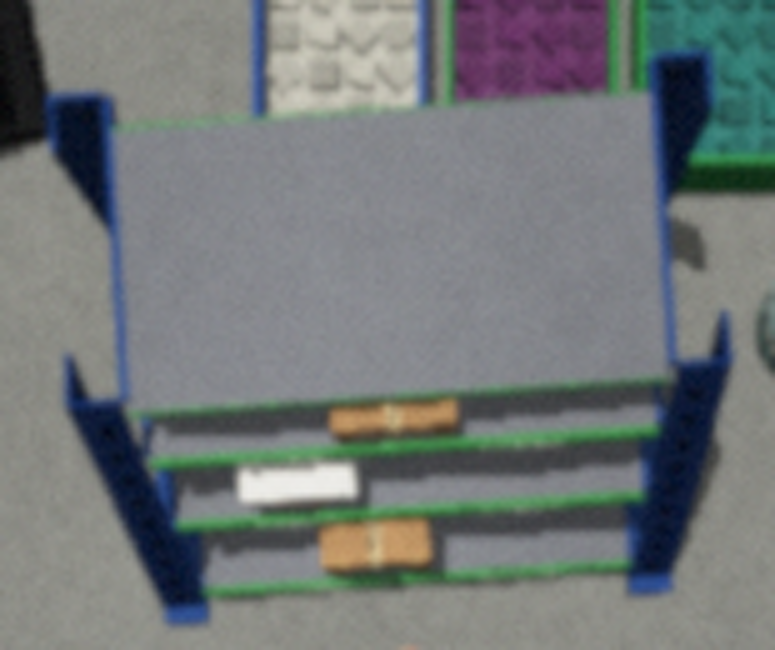

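View pics/t_boxes.png

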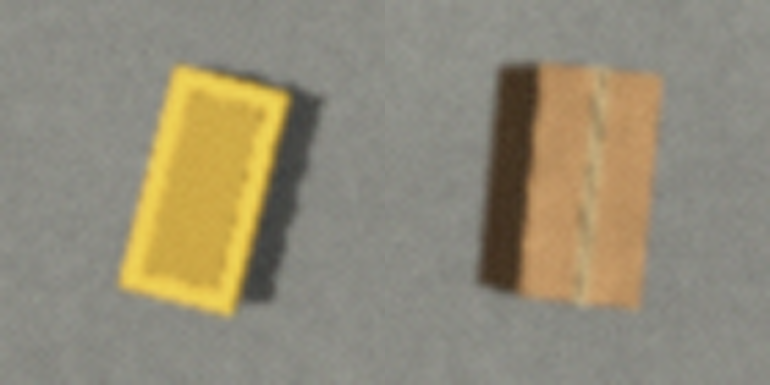

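View pics/s_rack.png

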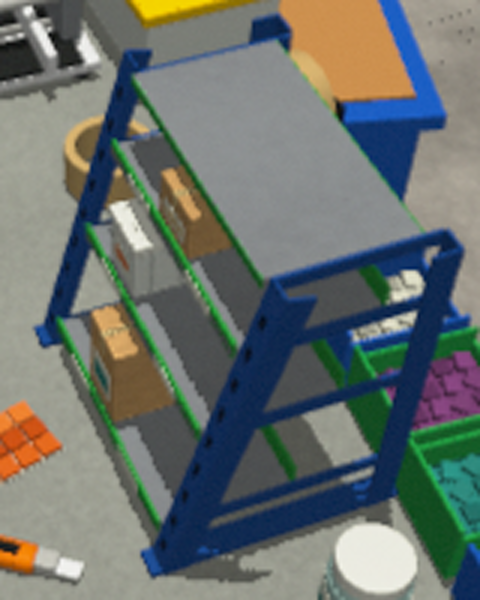

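```bash
cat > h.py <<'E'
import numpy as np, cv2
from scipy.optimize import least_squares
from scipy.spatial.transform import Rotation as R
CAM={"scene":(np.array([[462.2035,0,275.2606],[0,462.2035,217.8505],[0,0,1]]),),"top":()}
import json,os
def cams():
    from workcell import vision
    d={}
    for n in ["scene","top"]:
        r=vision.read_camera(n); d[n]=(r["intrinsics"].tolist(),np.asarray(r["view"]).tolist())
    json.dump(d,open("cams.json","w"))
if os.path.exists("cams.json"):
    CAM={k:(np.array(v[0]),np.array(v[1])) for k,v in json.load(open("cams.json")).items()}
def proj(c,P):
    K,V=CAM[c]; P=np.atleast_2d(P); q=P@V[:3,:3].T+V[:3,3]; q=q@K.T; return q[:,:2]/q[:,2:]
def unproj(c,uv,z):
    K,V=CAM[c]; Rm,t=V[:3,:3],V[:3,3]; C=-Rm.T@t
    d=(np.linalg.inv(K)@np.c_[np.atleast_2d(uv),np.ones(len(np.atleast_2d(uv)))].T).T@Rm
    return C+d*((z-C[2])/d[:,2])[:,None]
E
python3 - <<'E'
import h; h.cams()
E
python3 - <<'E'
from h import *
from workcell import get_obs, vision
print(get_obs()["time_s"])
for c in CAM: 
    V=CAM[c][1]; print(c,"at",-V[:3,:3].T@V[:3,3])
r=vision.read_camera("wrist"); V=r["view"]; o=get_obs(); Cw=-V[:3,:3].T@V[:3,3]
print("wristcam in tool", R.from_quat(o["orientation"]).inv().apply(Cw-o["position"]))
print(R.from_quat(o["orientation"]).as_matrix().round(3))
def cr(p,x0,y0,k): return (np.array(p,float)+.5)/k-.5+[x0,y0]
tub=cr([(175,66),(290,93),(236,316),(119,290)],150,225,5.5)
W=unproj("top",tub,.066); print("tub",W.round(4),W.mean(0),[np.linalg.norm(W[i]-W[(i+1)%4]) for i in range(4)])
car=cr([(540-385,64),(662-385,74),(640-385,307),(521-385,293)],385,210,5.5)
W=unproj("top",car,.090); print("car",W.round(4),W.mean(0),[np.linalg.norm(W[i]-W[(i+1)%4]) for i in range(4)])
tb=cr([(108,128),(655,93),(672,381),(128,413)],205,90,5)
W=unproj("top",tb,.320); print("topboard",W.round(4),W.mean(0),[np.linalg.norm(W[i]-W[(i+1)%4]) for i in range(4)])
sb=(np.array([(134,78),(280,42),(424,232),(264,283)])+.5)/3-.5+[250,110]
W=unproj("scene",sb,.320); print("topboard scene",W.round(4),W.mean(0),[np.linalg.norm(W[i]-W[(i+1)%4]) for i in range(4)])
E
```

```text
0.25
scene at [ 0.31384627 -0.69390601  1.05283534]
top at [0.49215899 0.02853373 1.34373686]
wristcam in tool [-0.06551915 -0.12581687  0.00034515]
[[ 0.947 -0.     0.321]
 [-0.321 -0.     0.947]
 [-0.    -1.    -0.   ]]
tub [[0.4713 0.351  0.066 ]
 [0.4571 0.2905 0.066 ]
 [0.3409 0.3183 0.066 ]
 [0.3543 0.3798 0.066 ]] [0.40590925 0.33491385 0.066     ] [np.float64(0.062090190403367246), np.float64(0.11952846893725386), np.float64(0.06287603011925605), np.float64(0.12041221442737927)]
car [[ 0.5144 -0.3059  0.09  ]
 [ 0.5092 -0.3677  0.09  ]
 [ 0.3909 -0.3555  0.09  ]
 [ 0.398  -0.2953  0.09  ]] [ 0.45313909 -0.33108626  0.09      ] [np.float64(0.06197858552231495), np.float64(0.11895125718263301), np.float64(0.06051503996887226), np.float64(0.11689510572009301)]
topboard [[ 0.7567  0.1841  0.32  ]
 [ 0.7716 -0.0692  0.32  ]
 [ 0.6381 -0.0765  0.32  ]
 [ 0.6241  0.1745  0.32  ]] [0.69761595 0.05320219 0.32      ] [np.float64(0.25373493277136727), np.float64(0.1337234168196789), np.float64(0.25139463894234587), np.float64(0.13294751485316877)]
topboard scene [[ 0.624   0.1661  0.32  ]
 [ 0.7585  0.1755  0.32  ]
 [ 0.7734 -0.0684  0.32  ]
 [ 0.6399 -0.0818  0.32  ]] [0.6989722  0.04785446 0.32      ] [np.float64(0.134874335635052), np.float64(0.24437685953104135), np.float64(0.13416716606146567), np.float64(0.24846028706019335)]
```

```bash
cat >> h.py <<'E'
def rackpts(p,L):
    x,y,a=p; L=np.atleast_2d(np.array(L,float)); c,s=np.cos(a),np.sin(a)
    return np.c_[x+c*L[:,0]-s*L[:,1], y+s*L[:,0]+c*L[:,1], L[:,2]]
E
python3 - <<'E'
from h import *
tb=(np.array([(108,128),(655,93),(672,381),(128,413)])+.5)/5-.5+[205,90]
sb=(np.array([(280,42),(424,232),(264,283),(134,78)])+.5)/3-.5+[250,110]
Lt=[(.1375,.125,.32),(.1375,-.125,.32),(.0045,-.125,.32),(.0045,.125,.32)]
def f(p,w): 
    P=rackpts(p,Lt); return np.r_[(w[0]*(proj("top",P)-tb)).ravel(),(w[1]*(proj("scene",P)-sb)).ravel()]
for w in [(1,0),(0,1),(1,1)]:
    r=least_squares(f,[.627,.048,.058],args=(w,)); print(r.x, np.abs(r.fun).max())
p=r.x
# overlay
s=[cv2.imread("pics/top0.png"),cv2.imread("pics/scene0.png")]
for n,im,box,k in (("top",s[0],(205,90,155,130),5),("scene",s[1],(250,110,160,200),3)):
    x0,y0,w,h=box; im=cv2.resize(im[y0:y0+h,x0:x0+w],None,fx=k,fy=k,interpolation=cv2.INTER_CUBIC)
    def ln(A,B,c):
        q=(proj(n,rackpts(p,[A,B]))-[x0,y0]+.5)*k; q=q.astype(int); cv2.line(im,tuple(map(int,q[0])),tuple(map(int,q[1])),c,1)
    for zd,o in ((.036,0),(.154,.0295),(.248,.053)):
        for lx in (-.0665,-.0625): ln((o+lx,-.125,zd+.006),(o+lx,.125,zd+.006),(0,0,255))
    for i in range(4): ln(Lt[i],Lt[(i+1)%4],(0,255,255))
    # stock guesses
    cv2.imwrite(f"pics/ov_{n}.png",im)
# stock y: near top edge in top crop
for nm,a,b,z in (("tall",(320,572),(432,566),.036+.092),("mid",(239,503),(357,500),.154+.064),("low",(331,438),(458,431),.248+.046)):
    q=(np.array([a,b],float)+.5)/5-.5+[205,90]; W=unproj("top",q,z); d=W[:,:2]-p[:2]; c,s_=np.cos(p[2]),np.sin(p[2])
    print(nm,np.c_[d@[c,s_],d@[-s_,c]].round(4).tolist())
E
```

```text
[0.62673316 0.04901593 0.05882649] 0.948785106076059
[0.62804979 0.04384429 0.06284156] 1.204571204821434
[0.62772251 0.04706853 0.06099323] 1.6664176010348513
tall [[-0.0633, 0.0532], [-0.0639, -0.0081]]
mid [[-0.0312, 0.0874], [-0.0335, 0.0276]]
low [[-0.0103, 0.0355], [-0.0108, -0.0246]]
```

View pics/ov_top.png

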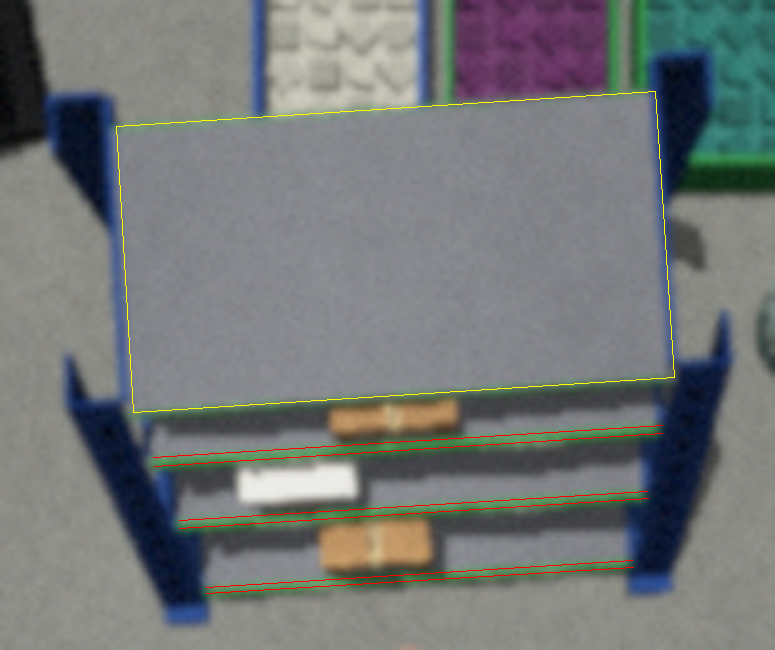

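View pics/ov_scene.png

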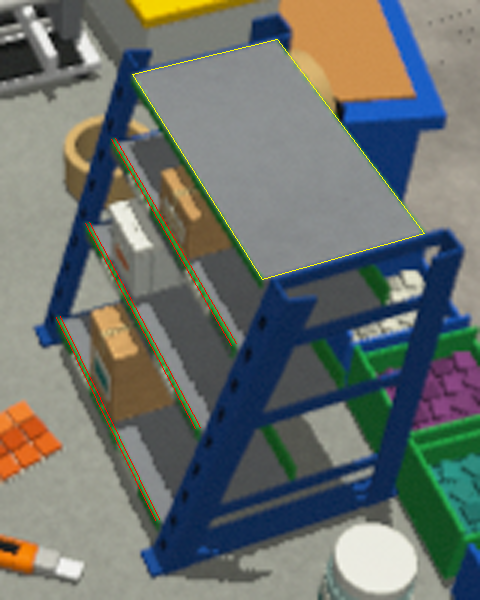

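```bash
cat >> h.py <<'E'
RK=np.array([.6275,.0475,.0605])
TUB=(np.array([.406,.335]),-.239); CAR=(np.array([.453,-.331]),-.096)
def ori(psi,p,up=True):
    y=np.array([np.cos(psi)*np.cos(p),np.sin(psi)*np.cos(p),-np.sin(p)])
    z=np.array([-np.sin(psi),np.cos(psi),0])*(-1 if up else 1)
    return R.from_matrix(np.c_[np.cross(y,z),y,z]).as_quat()
def boxg(box,off,h):
    "point on box axis, off m from centre along its x, height h"
    c,a=box; return np.array([c[0]+off*np.cos(a),c[1]+off*np.sin(a),h])
E
python3 - <<'E'
from h import *
from workcell import kinematics
for up in (True,False):
  for deg in (20,25,30,35,45):
    p=np.radians(deg); out=[]
    for nm,pos,psi in (("carpick",boxg(CAR,-.035,.055),CAR[1]),("carpre",boxg(CAR,-.14,.09),CAR[1]),("tubpick",boxg(TUB,-.035,.04),TUB[1]),("tubpre",boxg(TUB,-.14,.09),TUB[1]),
       ("carpl",rackpts(RK,[(-.035,-.068,.036+.055)])[0],RK[2]),("carplpre",rackpts(RK,[(-.19,-.068,.036+.065)])[0],RK[2]),
       ("tubpl",rackpts(RK,[(-.035+.0295,-.05,.154+.04)])[0],RK[2]),("tubplpre",rackpts(RK,[(-.19+.0295,-.05,.154+.05)])[0],RK[2])):
        q=kinematics.solve_ik(pos,ori(psi,p,up)); out.append((nm,None if q is None else np.round(q,2).tolist()))
    print(up,deg); [print("   ",*o) for o in out]
E
```

```text
True 20
    carpick [-1.21, 0.9, 2.38, 2.07, 1.28, -1.7]
    carpre [-1.54, 0.82, 2.46, 1.74, 1.24, -1.71]
    tubpick None
    tubpre [1.63, 0.78, 2.16, -1.21, 1.29, -1.77]
    carpl [-0.14, 0.81, 2.45, 2.94, 1.34, -1.6]
    carplpre None
    tubpl [-0.07, 0.47, 2.43, 2.99, 0.98, -1.53]
    tubplpre None
True 25
    carpick [-1.18, 0.82, 2.39, 2.08, 1.17, -1.63]
    carpre [-1.51, 0.73, 2.47, 1.76, 1.15, -1.64]
    tubpick None
    tubpre [1.61, 0.72, 2.18, -1.2, 1.21, -1.82]
    carpl [-0.14, 0.72, 2.44, 2.95, 1.16, -1.58]
    carplpre None
    tubpl [-0.07, 0.4, 2.4, 2.98, 0.8, -1.51]
    tubplpre None
True 30
    carpick [-1.15, 0.74, 2.39, 2.09, 1.04, -1.56]
    carpre [-1.46, 0.64, 2.48, 1.76, 1.04, -1.55]
    tubpick None
    tubpre [1.58, 0.66, 2.19, -1.18, 1.14, -1.88]
    carpl [-0.13, 0.64, 2.43, 2.94, 0.97, -1.55]
    carplpre None
    tubpl [-0.06, 0.34, 2.37, 2.96, 0.62, -1.48]
    tubplpre None
True 35
    carpick [-1.11, 0.67, 2.38, 2.07, 0.91, -1.48]
    carpre [-1.41, 0.56, 2.48, 1.75, 0.94, -1.45]
    tubpick None
    tubpre [1.54, 0.6, 2.2, -1.16, 1.07, -1.95]
   
[... 1452 characters left out ...]
lse 35
    carpick [-1.11, 0.67, 2.38, 2.07, 0.91, 1.67]
    carpre [-1.41, 0.56, 2.48, 1.75, 0.94, 1.7]
    tubpick None
    tubpre [1.54, 0.6, 2.2, -1.16, 1.07, 1.19]
    carpl [-0.12, 0.56, 2.4, 2.93, 0.79, 1.62]
    carplpre None
    tubpl [-0.06, 0.29, 2.33, 2.92, 0.44, 1.71]
    tubplpre [-0.14, 0.07, 2.61, 2.8, 0.52, 1.75]
False 45
    carpick [-1.02, 0.55, 2.35, 1.97, 0.66, 1.89]
    carpre [-1.3, 0.42, 2.45, 1.66, 0.72, 1.95]
    tubpick None
    tubpre [1.46, 0.5, 2.21, -1.08, 0.92, 1.02]
    carpl [-0.1, 0.45, 2.33, 2.86, 0.43, 1.71]
    carplpre [-0.22, 0.35, 2.63, 2.8, 0.63, 1.65]
    tubpl [-0.05, 0.23, 2.23, 2.53, 0.13, 2.11]
    tubplpre [-0.11, -0.02, 2.51, 2.35, 0.17, 2.23]
```

```bash
python3 - <<'E'
from h import *
from workcell import kinematics
def s(pos,psi,p,up=True):
    q=kinematics.solve_ik(pos,ori(psi,np.radians(p),up)); return None if q is None else np.round(q,2).tolist()
for deg in (40,45,50,55,60,65):
    print("tub",deg)
    for off in (-.03,-.045):
      for dy in (0,.05): print("   ",off,dy,s(boxg(TUB,off,.045),TUB[1]+dy,deg))
for deg in (35,40,45,50,55):
    print("place",deg)
    for gx in (-.16,-.13,-.1,-.04):
        print("  ",gx,"bot",s(rackpts(RK,[(gx,-.068,.036+.065)])[0],RK[2],deg),"bot+10cm",s(rackpts(RK,[(gx,-.068,.2)])[0],RK[2],deg))
        print("  ",gx,"mid",s(rackpts(RK,[(gx+.0295,-.05,.154+.055)])[0],RK[2],deg))
E
```

```text
tub 40
    -0.03 0 None
    -0.03 0.05 None
    -0.045 0 None
    -0.045 0.05 None
tub 45
    -0.03 0 None
    -0.03 0.05 None
    -0.045 0 None
    -0.045 0.05 None
tub 50
    -0.03 0 None
    -0.03 0.05 None
    -0.045 0 [1.19, 0.56, 2.21, -1.28, 0.73, -2.14]
    -0.045 0.05 None
tub 55
    -0.03 0 [1.1, 0.52, 2.2, -1.2, 0.64, -2.3]
    -0.03 0.05 [1.09, 0.52, 2.22, -1.26, 0.62, -2.3]
    -0.045 0 [1.13, 0.52, 2.2, -1.18, 0.65, -2.29]
    -0.045 0.05 [1.13, 0.51, 2.22, -1.24, 0.63, -2.28]
tub 60
    -0.03 0 [1.05, 0.49, 2.18, -1.07, 0.58, -2.48]
    -0.03 0.05 [1.04, 0.49, 2.2, -1.11, 0.55, -2.49]
    -0.045 0 [1.08, 0.49, 2.19, -1.05, 0.59, -2.46]
    -0.045 0.05 [1.07, 0.48, 2.21, -1.1, 0.56, -2.46]
tub 65
    -0.03 0 [0.99, 0.47, 2.16, -0.9, 0.53, -2.69]
    -0.03 0.05 [0.99, 0.46, 2.18, -0.93, 0.51, -2.71]
    -0.045 0 [1.02, 0.47, 2.17, -0.89, 0.54, -2.66]
    -0.045 0.05 [1.02, 0.46, 2.19, -0.92, 0.52, -2.68]
place 35
   -0.16 bot [-0.23, 0.55, 2.65, 2.86, 1.02, -1.59] bot+10cm [-0.23, 0.1, 2.61, 2.68, 0.55, -1.34]
   -0.16 mid [-0.12, 0.1, 2.56, 2.82, 0.48, -1.39]
   -0.13 b
[... 2149 characters left out ...]
] bot+10cm [-0.1, 0.17, 2.24, 1.13, 0.11, 0.32]
   -0.04 mid [-0.04, 0.19, 2.18, 0.68, 0.1, 0.81]
place 55
   -0.16 bot [-0.15, 0.25, 2.47, 2.57, 0.22, -1.18] bot+10cm [-0.15, -0.03, 2.4, 0.61, 0.21, 0.79]
   -0.16 mid [-0.07, 0.0, 2.34, 0.38, 0.21, 1.09]
   -0.13 bot [-0.13, 0.28, 2.42, 2.54, 0.19, -1.13] bot+10cm [-0.13, 0.03, 2.34, 0.57, 0.2, 0.85]
   -0.13 mid [-0.06, 0.05, 2.29, 0.35, 0.21, 1.13]
   -0.1 bot [-0.11, 0.31, 2.36, 2.49, 0.16, -1.07] bot+10cm [-0.11, 0.08, 2.29, 0.53, 0.2, 0.91]
   -0.1 mid [-0.05, 0.1, 2.23, 0.31, 0.21, 1.17]
   -0.04 bot [-0.09, 0.37, 2.24, 2.28, 0.11, -0.84] bot+10cm [-0.09, 0.17, 2.18, 0.42, 0.21, 1.04]
   -0.04 mid [-0.04, 0.19, 2.12, 0.25, 0.23, 1.25]
```

```bash
python3 - <<'E'
from h import *
from workcell import kinematics, bot, get_obs
def s(pos,psi,p,up):
    q=kinematics.solve_ik(pos,ori(psi,np.radians(p),up)); return None if q is None else np.round(q,2).tolist()
P=55; O=ori(TUB[1],np.radians(P),False); d=R.from_quat(O).apply([0,1,0])
g=boxg(TUB,-.046,.040)
for k in (0.1,.08,.05,0): print(k,s(g-k*d,TUB[1],P,False))
for z in (.1,.15,.2): print("lift",z,s(g+[0,0,z],TUB[1],P,False))
a=g+[0,0,.16]; b=rackpts(RK,[(-.193+.0295,-.05,.154+.05)])[0]
for t in np.linspace(0,1,6): print("tr",t,s(a+(b-a)*t,TUB[1]+t*(RK[2]-TUB[1]),P,False))
for gx in (-.15,-.1,-.046): print("ins",gx,s(rackpts(RK,[(gx+.0295,-.05,.154+.05)])[0],RK[2],P,False))
E
```

```text
0.1 [1.27, 0.34, 2.2, -0.92, 0.8, 0.67]
0.08 [1.24, 0.38, 2.2, -0.97, 0.77, 0.7]
0.05 [1.2, 0.43, 2.21, -1.05, 0.72, 0.76]
0 [1.14, 0.53, 2.2, -1.2, 0.65, 0.87]
lift 0.1 [1.14, 0.31, 2.17, -0.94, 0.77, 0.54]
lift 0.15 [1.14, 0.22, 2.14, -0.85, 0.85, 0.4]
lift 0.2 [1.14, 0.13, 2.1, -0.77, 0.94, 0.29]
tr 0.0 [1.14, 0.2, 2.13, -0.83, 0.87, 0.38]
tr 0.2 [0.99, 0.1, 2.25, -0.9, 0.74, 0.27]
tr 0.4 [0.8, 0.02, 2.35, -0.95, 0.59, 0.11]
tr 0.6000000000000001 [0.53, -0.05, 2.41, -0.93, 0.41, -0.18]
tr 0.8 [0.22, -0.08, 2.43, -0.59, 0.22, -0.81]
tr 1.0 [-0.09, -0.05, 2.4, 0.45, 0.2, -2.13]
ins -0.15 [-0.07, 0.03, 2.33, 0.4, 0.19, -2.07]
ins -0.1 [-0.05, 0.11, 2.24, 0.33, 0.2, -1.99]
ins -0.046 [-0.04, 0.19, 2.13, 0.27, 0.22, -1.91]
```

```bash
python3 - <<'E'
from h import *
from workcell import kinematics, bot, get_obs, hand, vision
O=ori(TUB[1],np.radians(55),False); d=R.from_quat(O).apply([0,1,0])
g=boxg(TUB,-.046,.040)
bot.reach(g-.1*d,O); o=get_obs(); print(o["time_s"],o["position"]-(g-.1*d))
for n in ("scene","wrist"): cv2.imwrite(f"pics/{n}1.png",vision.read_camera(n)["frame"][:,:,::-1])
E
```

```text
1.4 [0.00028659 0.001331   0.00051957]
```

View pics/scene1.png

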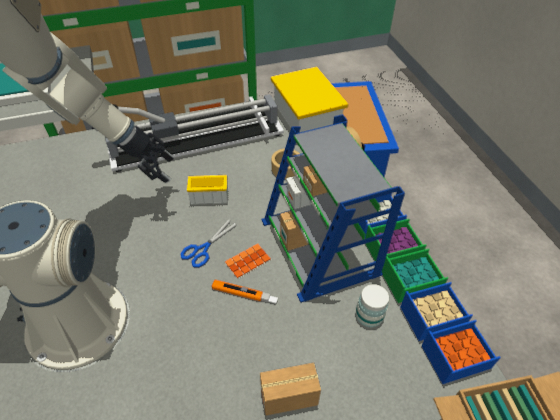

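View pics/wrist1.png

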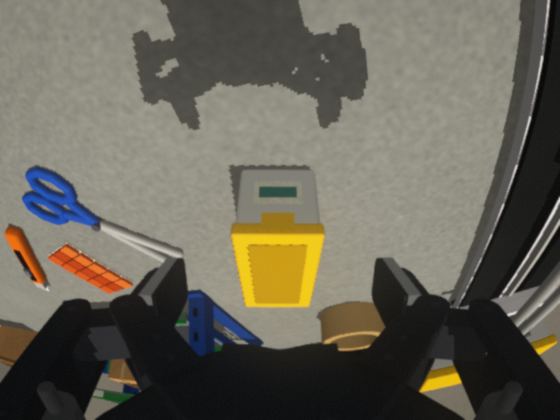

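The wrist view shows the tub centred between the fingers, at about column 279, and square to the tool. I'll grasp it and lift.

```bash
python3 - <<'E'
from h import *
from workcell import kinematics, bot, get_obs, hand, vision
O=ori(TUB[1],np.radians(55),False)
g=boxg(TUB,-.046,.040)
bot.servo_line(g,O,velocity=.1); o=get_obs(); print(o["time_s"],o["wrist_force"])
hand.move_gripper(0.05,50); o=get_obs(); print(o["time_s"],o["gripper_width"],o["wrist_force"],o["position"]-g)
bot.servo_line(g+[0,0,.165],O,velocity=.12); o=get_obs(); print(o["time_s"],o["gripper_width"],o["wrist_force"],o["ft_torque"])
for n in ("scene","wrist"): cv2.imwrite(f"pics/{n}2.png",vision.read_camera(n)["frame"][:,:,::-1])
E
```

```text
2.65 [ 0.29886725 -0.63897259 -0.62560418]
2.9917 0.06154990338452778 [-3.32708493  0.84166077  6.23456848] [-0.00016192  0.00044675  0.00060277]
4.5167 0.06146573255764225 [ 0.04480673 -0.11681586 -2.76438255] [0.22360757 0.70268927 0.02607909]
```

View pics/scene2.png

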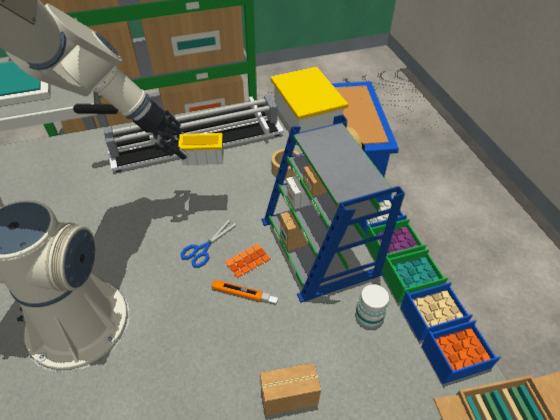

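View pics/wrist2.png

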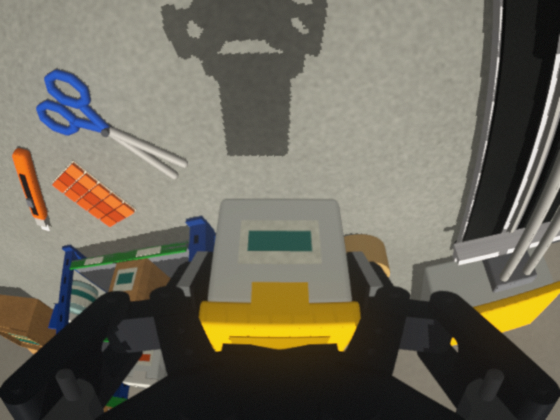

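```bash
cat >> h.py <<'E'
def fish(r,P):
    K,V=np.array(r["intrinsics"]),np.array(r["view"]); q=np.atleast_2d(P)@V[:3,:3].T+V[:3,3]
    th=np.arctan2(np.hypot(q[:,0],q[:,1]),q[:,2]); n=q[:,:2]/np.hypot(q[:,0],q[:,1])[:,None]
    return n*(K[0,0]*th)[:,None]+K[:2,2]
E
python3 - <<'E'
from h import *
from workcell import bot, get_obs, hand, vision
r=vision.read_camera("wrist"); o=get_obs(); g=o["position"]
c,s=np.cos(TUB[1]),np.sin(TUB[1])
im=cv2.imread("pics/scene2.png"); b=(160,110,90,80); k=7
im=cv2.resize(im[b[1]:b[1]+b[3],b[0]:b[0]+b[2]],None,fx=k,fy=k,interpolation=cv2.INTER_CUBIC)
for t,col in ((0,(0,255,0)),(.05,(0,0,255))):
    def pt(L):
        L=np.array(L,float)+[.046,0,-.040]  # rel to TCP -> box coords origin at base centre
        x=np.cos(t)*L[:,0]+np.sin(t)*L[:,2]; z=-np.sin(t)*L[:,0]+np.cos(t)*L[:,2]
        return np.c_[g[0]+c*x-s*L[:,1],g[1]+s*x+c*L[:,1],g[2]+z]
    C=[(-.06,.031,0),(-.06,-.031,0),(-.06,.031,.066),(-.06,-.031,.066),(.06,.031,0),(.06,-.031,0),(.06,.031,.066),(.06,-.031,.066)]
    print(t,fish(r,pt(C[:4])).round(0).tolist())
    q=((proj("scene",pt(C))-[b[0],b[1]]+.5)*k).astype(int)
    for i,j in ((0,1),(2,3),(0,2),(1,3),(4,5),(6,7),(4,6),(5,7),(0,4),(1,5),(2,6),(3,7)): cv2.line(im,tuple(map(int,q[i])),tuple(map(int,q[j])),col,1)
cv2.imwrite("pics/s2ov.png",im)
E
```

```text
0 [[344.0, 191.0], [214.0, 190.0], [364.0, 324.0], [194.0, 323.0]]
0.05 [[345.0, 189.0], [213.0, 189.0], [363.0, 327.0], [194.0, 326.0]]
```

View pics/s2ov.png

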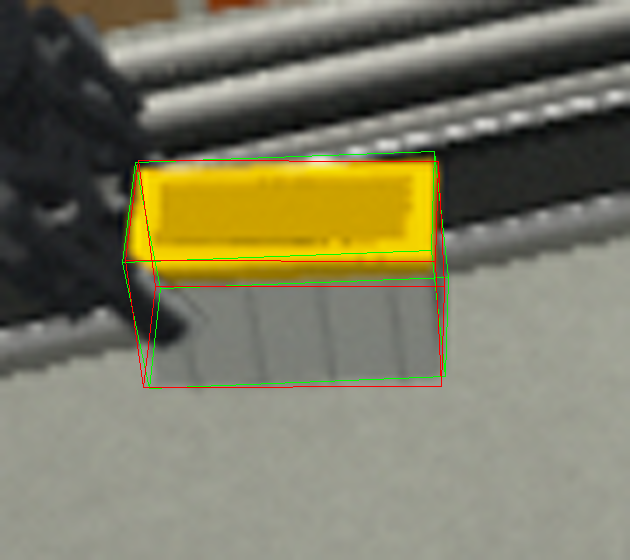

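```bash
python3 - <<'E'
from h import *
from workcell import kinematics, bot, get_obs, hand, vision
O=ori(RK[2],np.radians(55),False)
b=rackpts(RK,[(-.193+.0295,-.05,.154+.05)])[0]
bot.servo_line(b,O,velocity=.1); o=get_obs(); print(o["time_s"],o["gripper_width"],o["wrist_force"],o["position"]-b)
for n in ("scene","top","wrist"): cv2.imwrite(f"pics/{n}3.png",vision.read_camera(n)["frame"][:,:,::-1])
im=cv2.imread("pics/scene3.png")[90:310,130:410]; im2=cv2.imread("pics/top3.png")[80:300,180:360]
cv2.imwrite("pics/m3.png",cv2.resize(cv2.hconcat([im,im2]),None,fx=1.7,fy=1.7,interpolation=cv2.INTER_CUBIC))
E
```

```text
10.625 0.061364413848681285 [ 0.05401593  0.43332144 -3.39743606] [ 5.18807059e-06  7.32021221e-05 -4.39308547e-06]
```

View pics/m3.png

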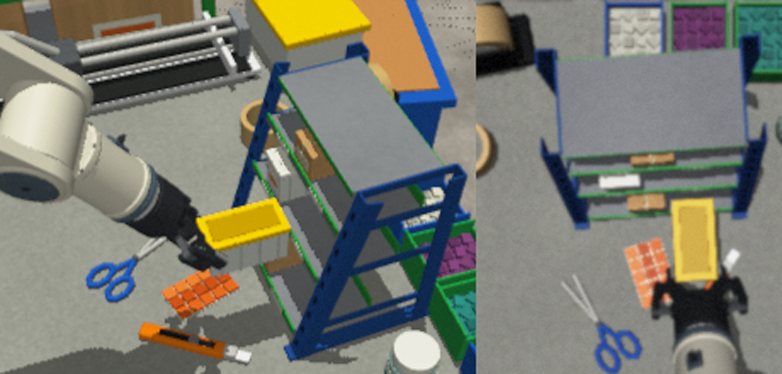

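View pics/wrist3.png

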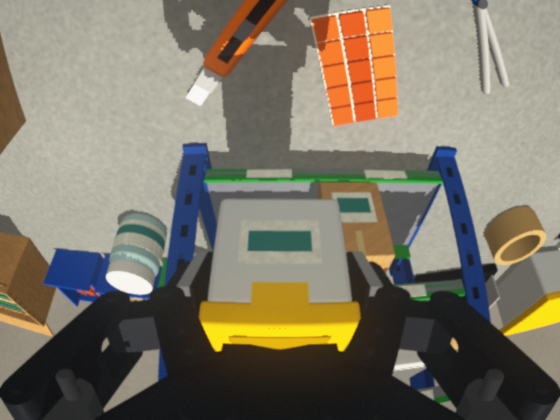

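```bash
cat >> h.py <<'E'
def insert(tier_x,y,z,pitch,up,g0,fast,maxg):
    from workcell import bot,get_obs
    O=ori(RK[2],np.radians(pitch),up); ax=np.array([np.cos(RK[2]),np.sin(RK[2]),0])
    f0=np.array(get_obs()["wrist_force"]); 
    P=lambda g: rackpts(RK,[(g+tier_x,y,z)])[0]
    gs=list(np.linspace(g0,fast,5)[1:])
    for i,g in enumerate(gs):
        bot.servo_line(P(g),O,velocity=.06); f=np.array(get_obs()["wrist_force"])-f0; print(round(g,4),f.round(2))
        if np.linalg.norm(f)>6: print("early contact"); return g,False
    while g<maxg:
        g+=.001; bot.servo_line(P(g),O,velocity=.01); o=get_obs(); f=np.array(o["wrist_force"])-f0; print(round(g,4),f.round(2),round(o["time_s"],2))
        if f@ax<-3: return g,True
    return g,False
E
python3 - <<'E'
from h import *
g,ok=insert(.0295,-.05,.204,55,False,-.193,-.052,-.038); print(g,ok)
from workcell import vision
for n in ("scene",): cv2.imwrite(f"pics/{n}4.png",cv2.resize(vision.read_camera(n)["frame"][90:310,130:410,::-1],None,fx=2.5,fy=2.5))
E
```

```text
-0.1578 [-0.38  0.41 -2.14]
-0.1225 [ 0.6   1.6  -1.49]
-0.0872 [ 0.14  0.64 -0.83]
-0.052 [ 0.25  0.85 -1.58]
-0.051 [-0.07  0.33 -1.07] 13.97
-0.05 [ 1.    0.49 -0.02] 14.22
-0.049 [ 0.81  0.43 -1.67] 14.47
-0.048 [ 0.36  0.17 -1.03] 14.72
-0.047 [-0.35  1.07 -0.95] 14.97
-0.046 [ 0.31  1.02 -0.41] 15.22
-0.045 [ 0.21  1.38 -1.02] 15.47
-0.044 [-0.43  1.96 -2.42] 15.72
-0.043 [-5.39 -0.46 -0.02] 15.97
-0.04299999999999999 True
```

View pics/scene4.png

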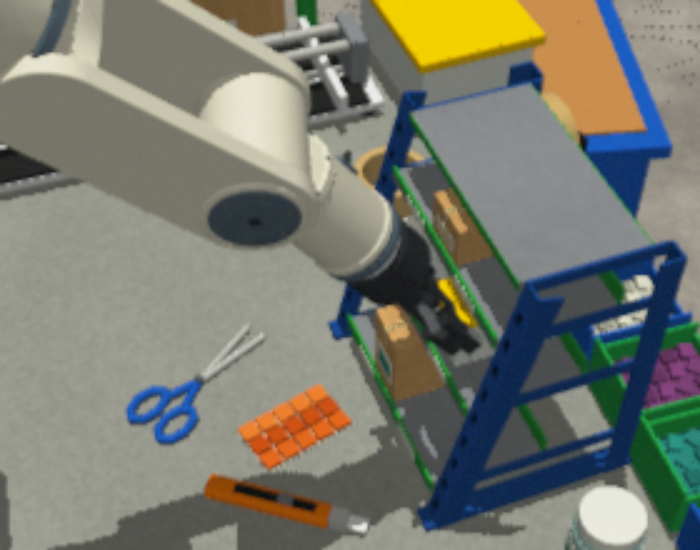

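```bash
cat >> h.py <<'E'
def setdown(tier_x,y,z,pitch,up,g,drop,openw,out):
    from workcell import bot,get_obs,hand
    O=ori(RK[2],np.radians(pitch),up)
    P=lambda g,z: rackpts(RK,[(g+tier_x,y,z)])[0]
    bot.servo_line(P(g,z),O,velocity=.02); f0=np.array(get_obs()["wrist_force"])
    bot.servo_line(P(g,z-drop+.001),O,velocity=.02); z=z-drop+.001
    for i in range(4):
        f=np.array(get_obs()["wrist_force"])-f0; print(round(z,4),f.round(2))
        if f[2]>2.5: break
        z-=.0005; bot.servo_line(P(g,z),O,velocity=.01)
    hand.move_gripper(openw); o=get_obs(); print("released",o["time_s"],o["gripper_width"],o["wrist_force"].round(2))
    bot.servo_line(P(g-.012,z),O,velocity=.04)
    bot.servo_line(P(out,z+.01),O,velocity=.12); o=get_obs(); print("out",o["time_s"],o["wrist_force"].round(2))
E
python3 - <<'E'
from h import *
setdown(.0295,-.05,.204,55,False,-.045,.010,.074,-.16)
from workcell import vision
im=vision.read_camera("scene")["frame"][90:310,130:410,::-1]; im2=vision.read_camera("top")["frame"][80:300,180:360,::-1]
cv2.imwrite("pics/m5.png",cv2.resize(cv2.hconcat([im,im2]),None,fx=1.7,fy=1.7,interpolation=cv2.INTER_CUBIC))
cv2.imwrite("pics/wrist5.png",vision.read_camera("wrist")["frame"][:,:,::-1])
E
```

```text
0.195 [ 0.33 -0.7  -0.59]
0.1945 [-1.8  -0.68  1.74]
0.194 [-5.93 -1.03  8.5 ]
released 17.65 0.0740727284465169 [-0.67  0.48 -0.4 ]
out 19.1083 [0.67 0.01 0.19]
```

View pics/m5.png

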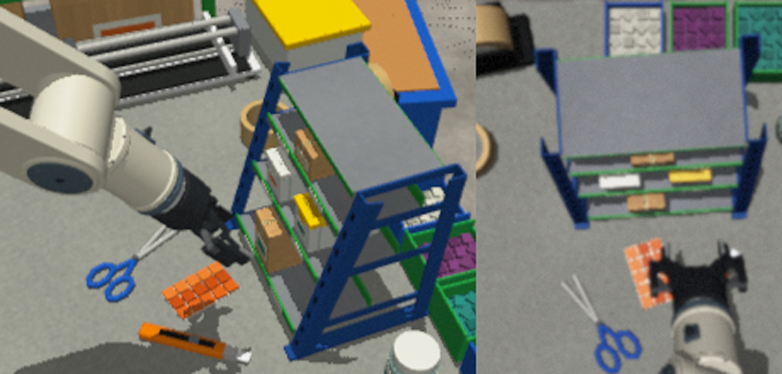

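View pics/wrist5.png

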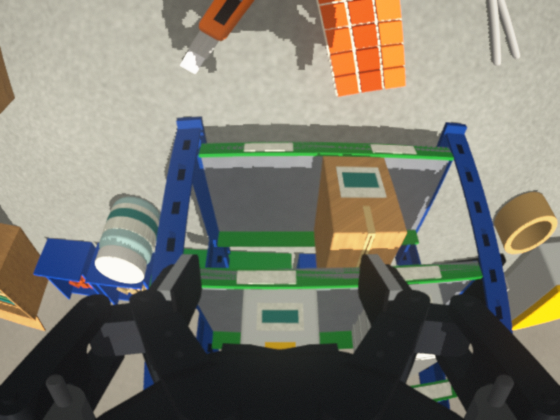

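```bash
python3 - <<'E'
from h import *
from workcell import kinematics, get_obs
print(get_obs()["joint_pos"].round(2))
def s(pos,psi,p,up):
    q=kinematics.solve_ik(pos,ori(psi,np.radians(p),up)); return None if q is None else np.round(q,2).tolist()
for P in (45,48,50):
  print(P)
  O=ori(CAR[1],np.radians(P),True); d=R.from_quat(O).apply([0,1,0]); g=boxg(CAR,-.046,.055)
  for k in (0.12,.1,.05,0): print(k,s(g-k*d,CAR[1],P,True))
  a=g+[0,0,.07]; b=rackpts(RK,[(-.188,-.068,.101)])[0]
  for t in np.linspace(0,1,7): print("tr",round(t,2),s(a+(b-a)*t,CAR[1]+t*(RK[2]-CAR[1]),P,True))
  for gx in (-.15,-.1,-.042): print("ins",gx,s(rackpts(RK,[(gx,-.068,.101)])[0],RK[2],P,True))
E
```

```text
[-0.07  0.01  2.34  0.41  0.19 -2.08]
45
0.12 [-1.27, 0.27, 2.43, 1.48, 0.71, -0.92]
0.1 [-1.23, 0.32, 2.42, 1.57, 0.69, -0.98]
0.05 [-1.13, 0.43, 2.4, 1.78, 0.67, -1.14]
0 [-1.05, 0.55, 2.36, 1.96, 0.67, -1.26]
tr 0.0 [-1.05, 0.35, 2.35, 1.69, 0.62, -0.93]
tr 0.17 [-0.96, 0.33, 2.42, 1.82, 0.61, -1.02]
tr 0.33 [-0.86, 0.32, 2.48, 1.98, 0.6, -1.12]
tr 0.5 [-0.74, 0.32, 2.53, 2.16, 0.59, -1.23]
tr 0.67 [-0.59, 0.32, 2.58, 2.36, 0.6, -1.33]
tr 0.83 [-0.41, 0.33, 2.61, 2.58, 0.61, -1.42]
tr 1.0 [-0.22, 0.35, 2.63, 2.8, 0.62, -1.49]
ins -0.15 [-0.18, 0.36, 2.55, 2.83, 0.56, -1.47]
ins -0.1 [-0.14, 0.38, 2.45, 2.84, 0.49, -1.45]
ins -0.042 [-0.11, 0.42, 2.34, 2.85, 0.42, -1.42]
48
0.12 [-1.22, 0.23, 2.41, 1.4, 0.66, -0.78]
0.1 [-1.18, 0.28, 2.4, 1.48, 0.64, -0.85]
0.05 [-1.1, 0.4, 2.38, 1.7, 0.6, -1.02]
0 [-1.02, 0.52, 2.35, 1.9, 0.6, -1.17]
tr 0.0 [-1.02, 0.33, 2.33, 1.6, 0.56, -0.8]
tr 0.17 [-0.93, 0.31, 2.4, 1.73, 0.54, -0.9]
tr 0.33 [-0.83, 0.29, 2.46, 1.88, 0.52, -1.0]
tr 0.5 [-0.71, 0.28, 2.51, 2.07, 0.51, -1.11]
tr 0.67 [-0.56, 0.28, 2.55, 2.29, 0.5, -1.22]
tr 0.83 [-0.39, 0.29, 2.58, 2.53, 0.5, -1.34]
tr 1.0 [-0.2, 0.3, 2.6, 2.77, 0.5, -1.44]
ins -0.15 [-0.17, 0.32, 2.52, 2.79, 0.45, -1.42]
ins -0.1 [-0.13, 0.36, 2.43, 2.8, 0.39, -1.39]
ins -0.042 [-0.1, 0.4, 2.31, 2.79, 0.32, -1.36]
50
0.12 [-1.19, 0.21, 2.39, 1.33, 0.63, -0.68]
0.1 [-1.15, 0.26, 2.39, 1.41, 0.6, -0.75]
0.05 [-1.07, 0.38, 2.37, 1.64, 0.56, -0.93]
0 [-1.0, 0.5, 2.34, 1.85, 0.55, -1.1]
tr 0.0 [-1.0, 0.31, 2.32, 1.52, 0.53, -0.71]
tr 0.17 [-0.91, 0.29, 2.38, 1.65, 0.5, -0.8]
tr 0.33 [-0.81, 0.27, 2.44, 1.8, 0.48, -0.9]
tr 0.5 [-0.69, 0.26, 2.49, 1.99, 0.45, -1.01]
tr 0.67 [-0.54, 0.26, 2.54, 2.22, 0.43, -1.14]
tr 0.83 [-0.37, 0.26, 2.56, 2.47, 0.42, -1.27]
tr 1.0 [-0.19, 0.27, 2.58, 2.74, 0.42, -1.39]
ins -0.15 [-0.16, 0.3, 2.5, 2.75, 0.38, -1.38]
ins -0.1 [-0.13, 0.34, 2.41, 2.75, 0.32, -1.34]
ins -0.042 [-0.1, 0.39, 2.29, 2.73, 0.25, -1.29]
```

```bash
python3 - <<'E'
from h import *
from workcell import kinematics, bot, get_obs, hand, vision
O=ori(CAR[1],np.radians(47),True); d=R.from_quat(O).apply([0,1,0]); g=boxg(CAR,-.046,.055)
o=get_obs(); hand.move_gripper(.085)
bot.reach(g-.1*d,O); o=get_obs(); print(o["time_s"],o["position"]-(g-.1*d))
for n in ("scene","wrist"): cv2.imwrite(f"pics/{n}6.png",vision.read_camera(n)["frame"][:,:,::-1])
E
```

```text
20.95 [2.99750882e-04 5.40087606e-04 3.87901775e-05]
```

View pics/scene6.png

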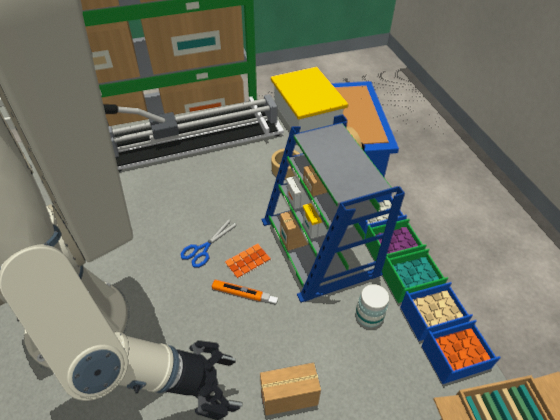

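View pics/wrist6.png

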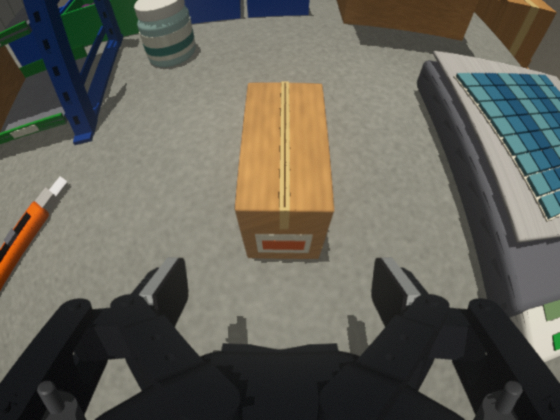

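```bash
python3 - <<'E'
from h import *
from workcell import vision
r=vision.read_camera("wrist")
obs=np.array([(236,211),(333,212),(323,84),(248,84)])
def P(x): c,s=np.cos(x[2]),np.sin(x[2]); L=np.array([(-.06,.031),(-.06,-.031),(.06,-.031),(.06,.031)]); return np.c_[x[0]+c*L[:,0]-s*L[:,1],x[1]+s*L[:,0]+c*L[:,1],np.full(4,.09)]
q=least_squares(lambda x:(fish(r,P(x))-obs).ravel(),[*CAR[0],CAR[1]]); print(q.x,q.fun.round(1))
print(fish(r,P([*CAR[0],CAR[1]])).round(0).tolist())
E
```

```text
[ 0.45406513 -0.33408711 -0.10716386] [-1.9  0.2  2.1  0.6 -0.2 -0.5 -0.1 -1.6]
[[230.0, 214.0], [332.0, 214.0], [319.0, 84.0], [243.0, 84.0]]
```

```bash
cat >> h.py <<'E'
CAR=(np.array([.4535,-.3335]),-.104)
E
python3 - <<'E'
from h import *
from workcell import kinematics, bot, get_obs, hand, vision
O=ori(CAR[1],np.radians(47),True); g=boxg(CAR,-.046,.055)
bot.servo_line(g,O,velocity=.1); o=get_obs(); print(o["time_s"],o["wrist_force"])
hand.move_gripper(0.05,55); o=get_obs(); print(o["time_s"],o["gripper_width"],o["wrist_force"],o["position"]-g)
bot.servo_line(g+[0,0,.07],O,velocity=.1); o=get_obs(); print(o["time_s"],o["gripper_width"],o["wrist_force"],o["ft_torque"])
cv2.imwrite("pics/scene7.png",cv2.resize(vision.read_camera("scene")["frame"][280:420,150:360,::-1],None,fx=3.5,fy=3.5,interpolation=cv2.INTER_CUBIC))
cv2.imwrite("pics/wrist7.png",vision.read_camera("wrist")["frame"][:,:,::-1])
E
```

```text
22.2583 [ 0.34702442 -0.34570304  0.57888735]
22.6 0.06138897703764452 [-4.34917691  0.09869667  5.19044641] [-0.00020987 -0.0001733   0.0005619 ]
23.45 0.061439108897538564 [-0.15624499 -0.15954853 -3.42275706] [0.06403982 0.76206522 0.00166979]
```

View pics/scene7.png

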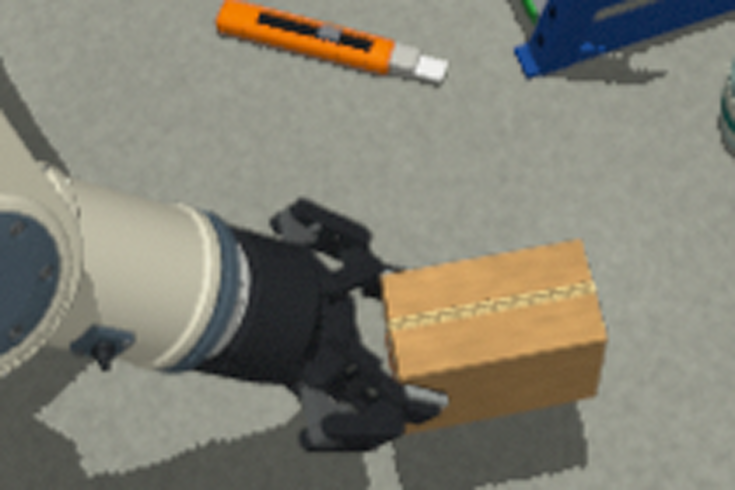

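View pics/wrist7.png

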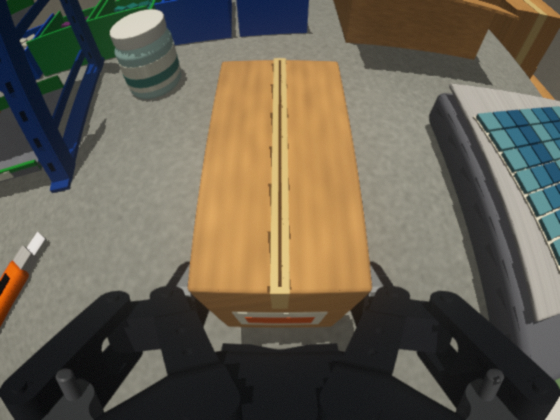

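```bash
python3 - <<'E'
from h import *
from workcell import kinematics, bot, get_obs, hand, vision
O=ori(RK[2],np.radians(47),True)
b=rackpts(RK,[(-.188,-.068,.101)])[0]
bot.servo_line(b,O,velocity=.1); o=get_obs(); print(o["time_s"],o["gripper_width"],o["wrist_force"],o["position"]-b)
im=vision.read_camera("scene")["frame"][90:310,130:410,::-1]; im2=vision.read_camera("top")["frame"][80:300,180:360,::-1]
cv2.imwrite("pics/m8.png",cv2.resize(cv2.hconcat([im,im2]),None,fx=1.7,fy=1.7,interpolation=cv2.INTER_CUBIC))
cv2.imwrite("pics/wrist8.png",vision.read_camera("wrist")["frame"][:,:,::-1])
E
```

```text
26.7 0.061469141472684 [-0.54463238 -0.63265713 -3.84824517] [-2.07750670e-06 -2.03032716e-04  6.61018390e-07]
```

View pics/m8.png

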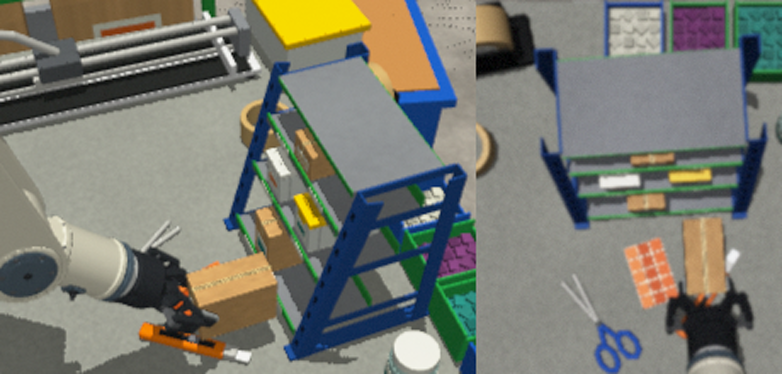

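View pics/wrist8.png

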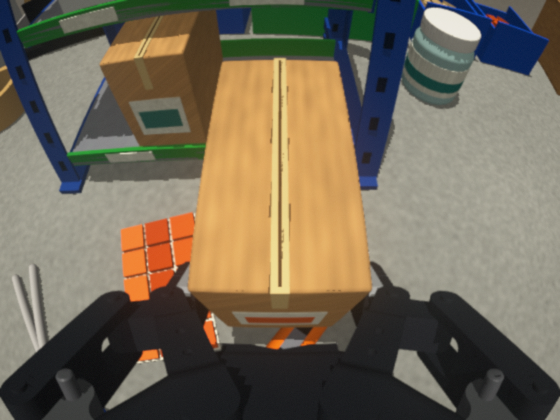

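The carton is lined up in the gap between the tall stock box and the right upright, with space on both sides.

```bash
python3 - <<'E'
from h import *
g,ok=insert(0,-.068,.101,47,True,-.188,-.052,-.036); print(g,ok)
from workcell import vision
for n in ("scene",): cv2.imwrite(f"pics/{n}9.png",cv2.resize(vision.read_camera(n)["frame"][90:310,130:410,::-1],None,fx=2.5,fy=2.5))
cv2.imwrite("pics/wrist9.png",vision.read_camera("wrist")["frame"][:,:,::-1])
E
```

```text
-0.154 [-0.26 -0.59  1.28]
-0.12 [-0.16 -0.65  1.75]
-0.086 [-0.59 -0.37  0.94]
-0.052 [-0.34 -0.69  1.08]
-0.051 [-0.53 -0.51  1.89] 29.97
-0.05 [0.17 0.   1.  ] 30.22
-0.049 [-0.59 -0.29  1.26] 30.47
-0.048 [-0.83 -0.16  0.72] 30.72
-0.047 [ 0.03 -1.48  1.21] 30.97
-0.046 [ 0.39 -0.28  1.5 ] 31.22
-0.045 [ 0.09 -0.89  0.42] 31.47
-0.044 [ 0.05 -0.86  1.65] 31.72
-0.043 [-0.19 -1.    1.13] 31.97
-0.042 [-5.29 -1.17  3.27] 32.22
-0.04199999999999999 True
```

View pics/wrist9.png

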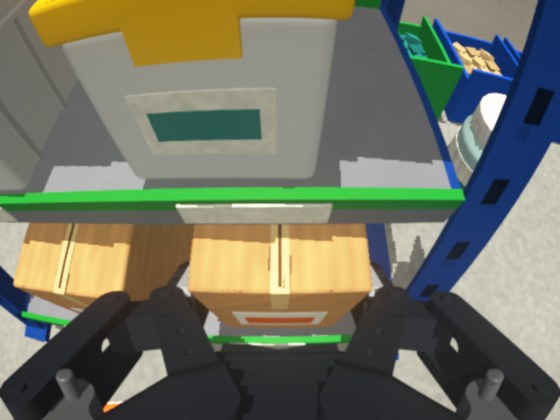

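The carton touched the rear stop at the expected depth. The wrist view also shows the tub seated behind the middle lip. I'll back off 2 mm, set the carton down and release it.

```bash
python3 - <<'E'
from h import *
setdown(0,-.068,.101,47,True,-.044,.010,.071,-.15)
from workcell import vision,bot,get_obs
O=ori(RK[2],np.radians(47),True)
bot.servo_line(rackpts(RK,[(-.165,-.068,.20)])[0],O,velocity=.12); print(get_obs()["time_s"])
im=vision.read_camera("scene")["frame"][90:310,200:410,::-1]; im2=vision.read_camera("top")["frame"][80:300,200:360,::-1]
cv2.imwrite("pics/m10.png",cv2.resize(cv2.hconcat([im,im2]),None,fx=2.1,fy=2.1,interpolation=cv2.INTER_CUBIC))
cv2.imwrite("pics/wrist10.png",vision.read_camera("wrist")["frame"][:,:,::-1])
E
```

```text
0.092 [-1.   -0.74  1.18]
0.0915 [-3.8  -1.4   6.07]
released 33.675 0.0713084401075779 [ 0.09  0.05 -0.36]
out 35.0667 [ 0.28 -0.01 -0.29]
36.6833
```

View pics/m10.png

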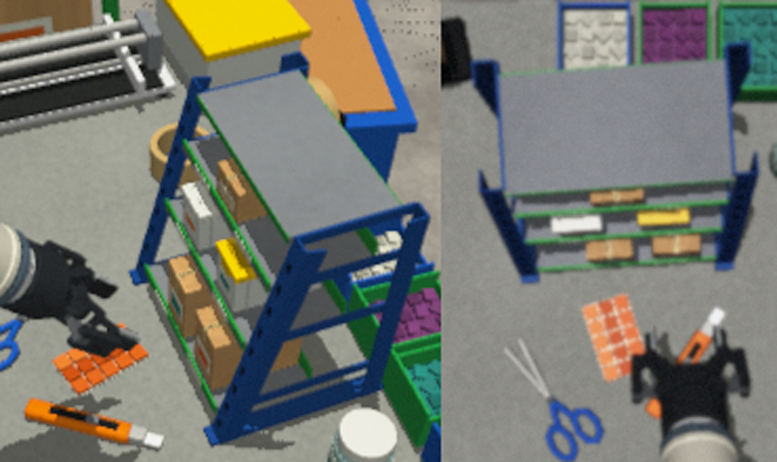

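View pics/wrist10.png

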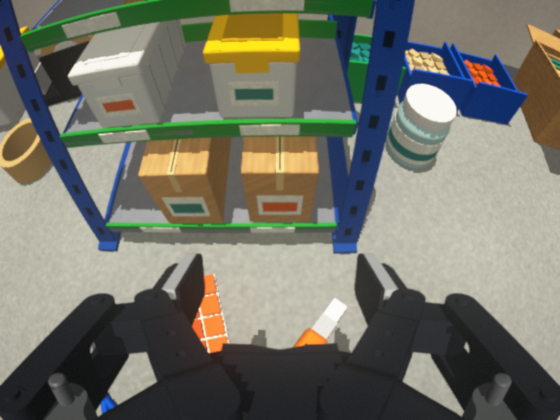

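Both boxes are in and look flat behind their lips. As a numerical check, I'll overlay the expected outlines before handing in.

```bash
python3 - <<'E'
from h import *
from workcell import vision,get_obs
fr=vision.read_camera("top")["frame"][:,:,::-1].copy(); r=vision.read_camera("wrist"); w=cv2.resize(r["frame"][:,:,::-1],None,fx=2,fy=2,interpolation=cv2.INTER_CUBIC)
b=(225,145,120,75); k=6
im=cv2.resize(fr[b[1]:b[1]+b[3],b[0]:b[0]+b[2]],None,fx=k,fy=k,interpolation=cv2.INTER_CUBIC)
for ox,y,z0,h in ((.0005,-.068,.036,.09),(.0295+.0005,-.05,.154,.066)):
    L=[(ox-.06,y+.031,z0+h),(ox-.06,y-.031,z0+h),(ox-.06,y-.031,z0),(ox-.06,y+.031,z0)]
    q=proj("top",rackpts(RK,L)); q=((q-[b[0],b[1]]+.5)*k).astype(int); cv2.line(im,tuple(map(int,q[0])),tuple(map(int,q[1])),(255,0,255),1)
    f=(fish(r,rackpts(RK,L))*2).astype(int); cv2.polylines(w,[f.reshape(-1,1,2).astype(np.int32)],True,(255,0,255),1)
cv2.imwrite("pics/ovT.png",im); cv2.imwrite("pics/ovW.png",w[0:500,160:800])
E
```

```text
(no output)
```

View pics/ovT.png

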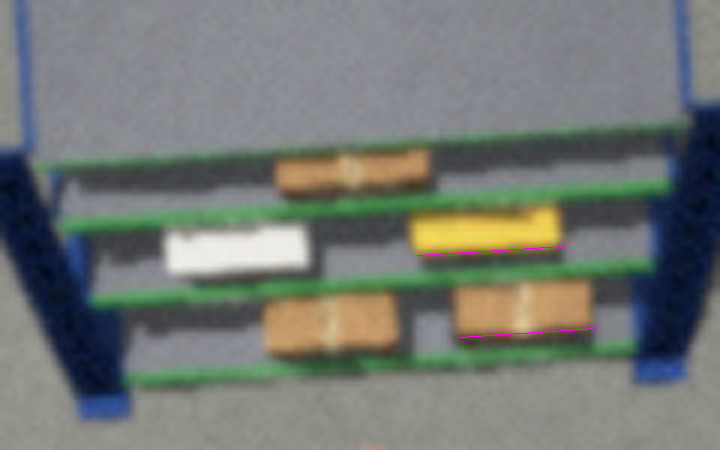

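View pics/ovW.png

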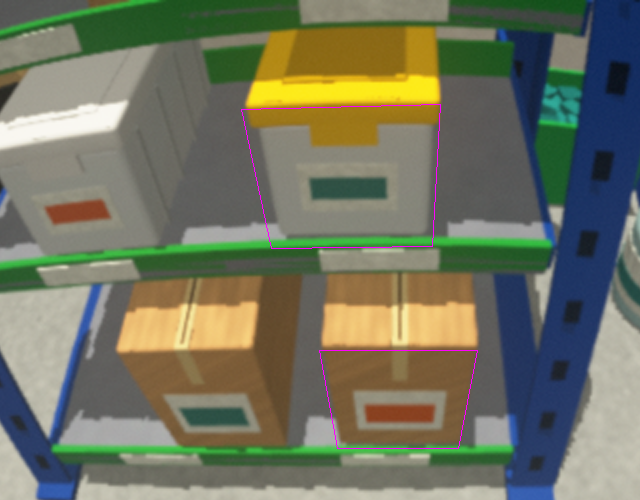

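The predicted front edges of both boxes match the pictures to about 1–2 mm. Stock and bench items look unmoved, so I'm handing in.

```bash
python3 - <<'E'
from workcell import hand_in,get_obs
o=get_obs(); print(o["time_s"],o["wrist_force"]); print(hand_in())
E
```

```text
36.9333 [ 0.45027249  0.31774374 -0.69967758]
the job is handed in; nothing more can be done
None
```

I handed the job in at about 37 s of the 61 s allowed, with the yellow-lidded tub on the middle tier and the tall carton on the bottom tier. No verdict came back, so success rests on my own checks.

I gripped each box by its near end with the tool pitched down (55° for the tub, 47° for the carton). I carried it about 10 mm above the deck, clear of the lip, and slid it in until it lightly touched the rear stop. Then I backed off 2 mm, set it down and released it.

Last checks:
- **Contact:** each box met the stop within about 1.5 mm of where the camera measurements put it. The wrist force changed by about 5–6 N at the stop and by 6–10 N at set-down.
- **Position:** in the top and wrist pictures, the front edges of both boxes line up with their predicted positions to about 1–2 mm. Both boxes look upright behind their lips.
- **Surroundings:** the gripper was clear of everything at the end. I compared the stock and bench items before and after by eye only, and saw no movement.
- **Disagreements:** the top view put the carton about 3 mm and 0.01 rad off the wrist-camera measurement, so I averaged the two before gripping it. The top and scene cameras differed by about 5 mm on the rack's sideways position, which is well inside the side clearances. No check failed.

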